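# Pack a pinwheel layer of kit cartons and square it

### The arm

A 6-joint arm with a two-finger parallel gripper is mounted at the origin on the work surface. World frame = base frame: x ahead of the robot, y to its left, z up, the work surface at z = 0. Lengths are in m, angles in rad, forces in N, time in s.
With the tool pointing down it reaches from about 0.4 to 0.825 m from the base axis. Payload 7 kg.
Tool frame: the origin (TCP) lies between the finger pads; the fingertips stand 8 mm ahead of it and the grasp point (between the pads) lies 11 mm behind it (arm.finger_overhang is the distance from the TCP to the fingertips, in m); z points along the fingers, y is the line along which they close (so a half turn about z gives the same grasp; the last joint's range is limited). The gripper opens to 88 mm and grips with 3 to 60 N. Pads are 19 mm wide; open, the fingers measure 130 mm over their backs; the gripper's body (78 mm by 193 mm) begins 47 mm behind the grasp point.
Start: joints at [1.534, 0.359, 0.012, 0, -1.224, -0.288], TCP at [0.215, 0.64, 0.235] pointing down, gripper open.
Joint ranges: [-3.07, 3.07], [-1.43, 2.12], [-1.02, 1.25], [-3.03, 1.67], [-3.05, -0], [-3.03, 3.03]. Speed limits (rad/s): [2.39, 2.39, 3.01, 3.14, 3.14, 3.14].

### API

Orientations are given as [roll, pitch, yaw] about the fixed x, y, z axes, in that order (R = Rz(yaw) Ry(pitch) Rx(roll)).
In Python, from station import arm gives the robot as it stands.
- The arm moves only by the tool move_arm, never from a script. Its argument "rows" is text: rows parted by semicolons, each of 7 numbers parted by spaces: the turn, a rotation vector about the tool's x, y, z in degrees, then the shift along the tool's x, y, z in m, then the finger opening in m, from 0 to 0.0876. A call has 1 to 8 rows; each row shifts and turns the commanded pose from where the row before left it, along the tool's axes as they then stand; what a row does not reach is not made up. A row lasts 1/8 s, in which the tool goes at most 62.5 mm and 10.7 degrees, less where a joint would pass 70% of its speed; a pose out of reach is approached as far as the arm can. A call is refused whole if a number of a shift passes 0.0625 or a number of a turn 10.7, either way. A call with a gripper value outside its range is refused whole. The fingers move at their own pace and stop on an object; "squeeze" is the grip in N (left out, the last holds). Time passes only in rows, so rows that do not move let the fingers close. It gives the time, the measured TCP pose, the force, the opening and the grip force at its end, in the units of the state.
- arm.get_state(): the state, without advancing time (a new reading comes with each control period).
- arm.grab_frame(name): name is "side" or "top"; returns (picture, depth): 400x640x3 uint8, blue, green, red; 400x640 float32, m along the optical axis (not along the pixel's ray), 0 where there is no reading.
- arm.camera_model(name): a dict with "mtx" (3x3 intrinsics, pixels), "camera_from_world" (4x4, takes a point from world to camera coordinates). Camera axes: x right, y down, z forward; pixel columns grow to the right and rows downward; lengths in m; the calibration is good to about 2 mm. A picture is of the moment at which its call begins. camera_model takes no time and is no camera call.
- arm.job_done(): hands the job in; it is judged then, once.
The state is a dict: "t": time; "q": joint angles; "qd": joint speeds; "joint_efforts": joint torques, N m; "eef_pos": TCP position; "ee_rot": TCP orientation; "force": force on the tool from outside, world axes, zero at the start; "moment": the same for the moment, N m; "width": finger opening in m; "gripper_force": force on a finger pad.
Only numpy, scipy, OpenCV 4.12 (cv2) and the standard library are available. Lean on these libraries where they do the work, as an engineer would, in place of code of your own. Each camera call takes 0.05 s, during which the arm holds its last target. There are 200 camera calls.

### The job

Clear the tape roll and the cutters off the pallet slab onto the green cutting mat, and lay every carton there is flat on the slab, each inside one of the taped pinwheel outlines (any carton in any outline, one to an outline). When the layer is laid, press the red pedal right down to its stop for a moment, so that the bar squares the layer, and let it come back up. Leave the other things on the bench where they are.

Things in the scene. Friction and masses are not known exactly. Their poses are not given: they have to be found in the camera images.
- slab (a point): Centre of the top face of the square plywood pallet slab (250 x 250 mm, top face 22 mm above the bench). Its axes are the slab's x and y; z is up. Four carton outlines of 140 x 50 mm are marked on it in blue tape as a pinwheel. Beyond the slab's +x side stands a low squaring bar (180 mm long, top 15 mm above the slab), about 45 mm beyond the outlines; pressing the pedal drives it to the +x edge of the outlines and it pushes in anything that stands out there.
- slot1 (a point): Centre of taped outline 1 on the slab's top face, at slab x -28 mm, y -73 mm; the outline's 140 mm side runs along the slab's x axis. Neighbouring outlines are 6 mm apart and leave an empty square of 96 mm in the middle of the pinwheel.
- slot2 (a point): Centre of taped outline 2 on the slab's top face, at slab x 73 mm, y -28 mm; the outline's 140 mm side runs along the slab's y axis. Neighbouring outlines are 6 mm apart and leave an empty square of 96 mm in the middle of the pinwheel.
- slot3 (a point): Centre of taped outline 3 on the slab's top face, at slab x 28 mm, y 73 mm; the outline's 140 mm side runs along the slab's x axis. Neighbouring outlines are 6 mm apart and leave an empty square of 96 mm in the middle of the pinwheel.
- slot4 (a point): Centre of taped outline 4 on the slab's top face, at slab x -73 mm, y 28 mm; the outline's 140 mm side runs along the slab's y axis. Neighbouring outlines are 6 mm apart and leave an empty square of 96 mm in the middle of the pinwheel.
- carton1_mid (a point): Centre of a brown cardboard carton, 140 x 50 x 50 mm (0.15 to 0.28 kg), long along its own x axis; all cartons are alike, and one of the four may be missing. They start lying flat on the bench, this point 25 mm above it. Any long face may be up.
- carton2_mid (a point): Centre of a brown cardboard carton, 140 x 50 x 50 mm (0.15 to 0.28 kg), long along its own x axis; all cartons are alike, and one of the four may be missing. They start lying flat on the bench, this point 25 mm above it. Any long face may be up.
- carton3_mid (a point): Centre of a brown cardboard carton, 140 x 50 x 50 mm (0.15 to 0.28 kg), long along its own x axis; all cartons are alike, and one of the four may be missing. They start lying flat on the bench, this point 25 mm above it. Any long face may be up.
- carton4_mid (a point): Centre of a brown cardboard carton, 140 x 50 x 50 mm (0.15 to 0.28 kg), long along its own x axis; all cartons are alike, and one of the four may be missing. They start lying flat on the bench, this point 25 mm above it. Any long face may be up.
- tape_mid (a point): Centre of the roll of blue masking tape, lying flat: outer diameter 92 mm, bore 66 mm (so a wall 13 mm thick), 36 mm high; this point is in the bore, 18 mm up, z is its axis. Starts on the slab. It can be pinched by its wall.
- cutters_mid (a point): Red-handled side cutters, rigid, lying flat, 16 mm thick; this point is at the pivot, 8 mm up, where they are 26 mm wide (along their y) over 30 mm; +x points to the jaws (tip 43 mm away), the two handles run to -x (95 mm, spreading to about 60 mm overall width). Start on the slab.
- mat_top (a point): Centre of the top face of the green cutting mat fixed on the bench, 160 mm (its x) x 220 mm (its y), 4 mm thick.
- pedal_pad (a point): Centre of the black rubber tread (50 x 56 mm) on top of the red spring pedal, which hinges 70 mm away on the +x side, in front of a grey housing (top 60 mm above the bench); at rest the tread is level, 52 mm above the bench. The point turns with the pedal.
- pedal (a joint): Pedal angle in rad: 0 at rest (up), 0.28 fully down on its stop, where the tread's centre is about 19 mm lower. A spring returns it; on the tread it takes about 5 N to start and 14 N at the stop.
- glue: Bystander: glue bottle, 110 mm tall; origin at its underside. To be left where it is.
- cup: Bystander: grey cup, 90 mm tall; origin at its underside. To be left where it is.
- sanding: Bystander: cork sanding block, 60 x 90 x 26 mm; origin at its underside. To be left where it is.
- bracket: Bystander: orange printed angle bracket, 70 x 50 x 46 mm; origin at its underside. To be left where it is.
- driver: Bystander: screwdriver, 170 mm long; origin at its underside. To be left where it is.
- jar: Bystander: small jar, 60 mm tall; origin at its underside. To be left where it is.

How it is judged:
By the outcome, as a careful person would: the job done as asked, in the order asked, and still so for the second after the job is handed in, with the robot touching nothing.
Of carton1, carton2, carton3, carton4 only 3 to 4 are there at a start; the rules pass over those that are not, and their reading is None.
At some moment in a run one of carton1, carton2, carton3, carton4, tape may be knocked a few centimetres aside while the robot is not near it.
Once in a run the grip may slacken for a moment while it holds something.
It also fails if it takes over 210 s, if anything falls off the work surface, if the arm or the gripper's body presses on something with over 40 N, if the wrist force passes 120 N, or if a joint passes its speed limit or range.

## Working session

There is one attempt and no reset: what is moved stays moved. The work goes in short steps, Python scripts to look and compute and a tool call to move; the robot and the scene stay as the last step left them, time stands still between calls to the robot, and variables do not carry over. Pictures are saved under pics/ and viewed, at most 14 in all, crops included, and the job is handed in when it is done.

Besides the shell and the picture viewer there is one more tool, called as name(argument=value, ...) on one line, values as JSON. move_arm: Moves the arm, as the interface text tells. Its arguments: {"type":"object","properties":{"rows":{"type":"string"},"squeeze":{"type":"number"}},"required":["rows"]}

```bash
ls; mkdir -p pics
cat > h.py <<'E'
import numpy as np, cv2
from station import arm
def snap(tag):
    out={}
    for n in("side","top"):
        p,d=arm.grab_frame(n); np.savez(f"pics/{tag}_{n}.npz",p=p,d=d); cv2.imwrite(f"pics/{tag}_{n}.png",p); out[n]=(p,d)
    return out
def cam(n):
    m=arm.camera_model(n); return np.array(m["mtx"]),np.array(m["camera_from_world"])
def ray(n,uv,z):
    K,T=cam(n); R=T[:3,:3]; o=-R.T@T[:3,3]
    uv=np.atleast_2d(np.array(uv,float)); d=np.c_[uv,np.ones(len(uv))]@np.linalg.inv(K).T@R
    return o+d*((z-o[2])/d[:,2])[:,None]
def cloud(n,d):
    K,T=cam(n); v,u=np.mgrid[:400,:640]; P=np.stack([(u-K[0,2])/K[0,0]*d,(v-K[1,2])/K[1,1]*d,d],-1)
    return (P-T[:3,3])@T[:3,:3]
E
python3 - <<'E'
from h import *
o=snap("a")
for n in o:
    K,T=cam(n); print(n,K.round(1).tolist(),(-T[:3,:3].T@T[:3,3]).round(3),T[2,:3].round(2),(o[n][1]==0).mean())
s=arm.get_state(); print(s)
cv2.imwrite("pics/a_both.png",np.vstack([cv2.resize(o[n][0],(480,300)) for n in o]))
E
```

```text
pics
side [[453.7, 0.0, 321.4], [0.0, 453.7, 193.3], [0.0, 0.0, 1.0]] [0.208 0.82  1.129] [ 0.27 -0.59 -0.76] 0.003828125
top [[364.4, 0.0, 314.6], [0.0, 364.4, 199.0], [0.0, 0.0, 1.0]] [ 0.501 -0.003  1.415] [ 0.06 -0.   -1.  ] 0.00398828125
{'t': 0.1, 'q': array([ 1.53410572e+00,  3.59330316e-01,  1.11536443e-02, -2.94403138e-04,
       -1.22406881e+00, -2.88101149e-01]), 'qd': array([ 0.00064974, -0.00168709,  0.00184841, -0.00054134, -0.00113224,
        0.0006731 ]), 'joint_efforts': array([-1.79305891e-03, -5.84162343e+01,  2.93750167e+01,  7.01559797e+00,
        1.01114748e-02, -4.79891276e-05]), 'eef_pos': array([0.21529386, 0.63931066, 0.23371054]), 'ee_rot': array([ 3.14012458e+00, -1.46424360e-04, -3.24891890e-01]), 'force': array([0.07850083, 1.14332667, 0.17120859]), 'moment': array([-0.00188035,  0.07492113, -0.03437911]), 'gripper_force': 0.0, 'width': 0.08741490470331177}
```

View pics/a_top.png

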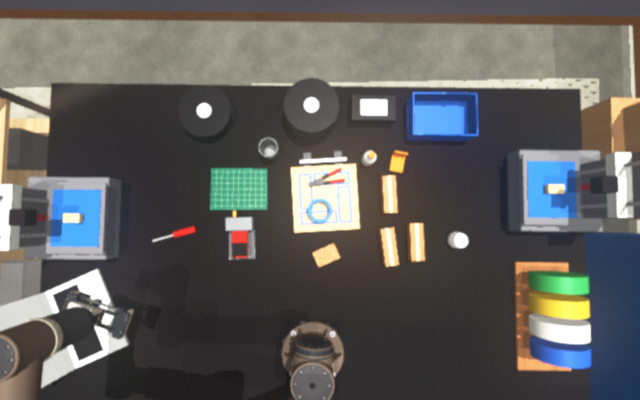

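View pics/a_side.png

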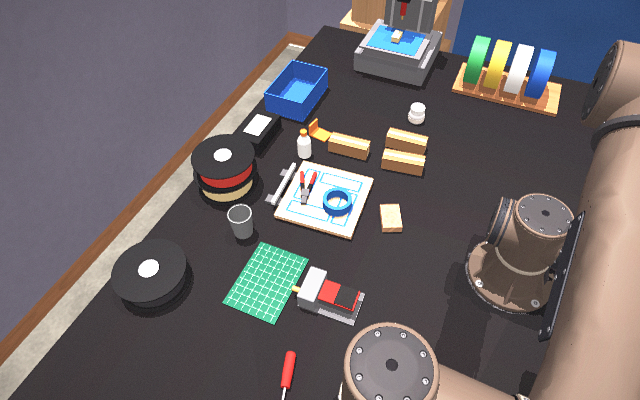

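The top view shows three cartons at (389,194), (389,247) and (417,242), and the slab at (325,198) with the cutters and tape on it. The mat is at (239,188), the pedal at (240,238) and the squaring bar at (323,160). Next I measure them.

```bash
cat >> h.py <<'E'
def load(tag,n):
    f=np.load(f"pics/{tag}_{n}.npz"); return f["p"],f["d"]
def rects(tag,n,hsv,zr,amin=60,box=(0.25,0.85,-0.45,0.45)):
    """minAreaRects (world xy) of colour+height masked blobs"""
    p,d=load(tag,n); C=cloud(n,d); h=cv2.cvtColor(p,cv2.COLOR_BGR2HSV)
    m=cv2.inRange(h,np.array(hsv[0]),np.array(hsv[1]))>0
    m&=(d>0)&(C[...,2]>zr[0])&(C[...,2]<zr[1])&(C[...,0]>box[0])&(C[...,0]<box[1])&(C[...,1]>box[2])&(C[...,1]<box[3])
    k,l,st,_=cv2.connectedComponentsWithStats(m.astype(np.uint8),connectivity=4); out=[]
    for i in range(1,k):
        if st[i,4]<amin: continue
        q=C[l==i]; z=np.median(q[:,2])
        vu=np.argwhere(l==i)[:,::-1]; w=ray(n,vu,z)[:,:2]
        (c,s,a)=cv2.minAreaRect((w*1000).astype(np.float32))
        if s[0]<s[1]: s=(s[1],s[0]); a+=90
        out.append((np.round(c,1),np.round(s,1),round((a+90)%180-90,1),round(z*1000,1),st[i,4],w))
    return out
TAN=((5,40,90),(28,255,255)); GREEN=((60,80,40),(95,255,255)); BLUE=((98,90,60),(115,255,255)); RED=((0,150,60),(6,255,255))
E
python3 - <<'E'
from h import *
for n in("top","side"):
    for nm,hs,zr,a in(("tan hi",TAN,(.04,.065),40),("slab",((0,0,100),(40,255,255)),(.014,.03),200),("mat",GREEN,(-.01,.015),200),("tape",BLUE,(.045,.075),20),("red",RED,(.028,.07),15),("redbig",((170,120,60),(180,255,255)),(.028,.07),15),("grey",((0,0,60),(180,60,255)),(.03,.07),40)):
        for r in rects("a",n,hs,zr,a): print(n,nm,*r[:5],r[5].mean(0).round(3))
a=cv2.resize(load("a","top")[0][145:275,205:435],None,fx=3.4,fy=3.4,interpolation=cv2.INTER_CUBIC)
cv2.imwrite("pics/a_crop.png",a)
b=cv2.resize(load("a","side")[0][120:330,220:420],None,fx=2.8,fy=2.8,interpolation=cv2.INTER_CUBIC)
cv2.imwrite("pics/a_crops.png",b)
E
```

```text
top tan hi [ 599.3 -283.1] [139.6  51.5] 3.2 49.6 367 [ 0.599 -0.283]
top tan hi [ 420.3 -384.6] [138.   52.6] 1.7 49.6 395 [ 0.419 -0.384]
top tan hi [ 402.3 -282. ] [140.5  51.8] 8.0 49.9 389 [ 0.401 -0.282]
top slab [591.7 -41.2] [263.5 249.7] 3.8 21.7 1582 [ 0.58 -0.04]
top slab [609.4  32.6] [120.2  34. ] 4.1 21.3 261 [0.61  0.033]
top slab [580.9 -41. ] [107.4  95.9] 0.3 21.9 414 [ 0.6   -0.049]
top slab [ 564.2 -116.7] [120.7  33.9] 4.1 21.6 283 [ 0.564 -0.117]
top slab [367.4 -47.3] [89.6 60. ] -65.6 25.5 358 [ 0.367 -0.047]
top mat [619.7 294.4] [225.6 167.7] -89.5 3.5 2468 [0.619 0.294]
top tape [ 819.1 -400.4] [100.7  33.8] 71.8 61.5 67 [ 0.821 -0.394]
top tape [534.1 -19.3] [86.6 81.6] -26.1 57.7 163 [ 0.534 -0.019]
top red [649.4 -87.5] [46.2  3.8] -81.3 38.3 15 [ 0.649 -0.087]
top red [434.2 275.8] [56.  44.5] -88.7 48.8 188 [0.435 0.276]
top red [361.9 270.3] [40.9  3.7] -89.5 49.8 23 [0.362 0.269]
top grey [832.1 396.3] [105.4  34.2] -89.5 62.2 224 [0.834 0.404]
top grey [826.8  -7.4] [107.3  24.5] -78.0 66.5 86 [ 0.825 -0.006]
top grey [780.4 182. ] [59.7 33.1] -57.5
[... 1681 characters left out ...]
8] 2.1 52.1 139 [ 0.425 -0.387]
side grey [ 603.5 -285.1] [137.   18.1] 3.1 51.9 140 [ 0.602 -0.285]
side grey [ 735.8 -192.4] [60.5 45.3] -65.1 50.7 117 [ 0.733 -0.189]
side grey [ 406.1 -284.2] [137.3  17.9] 7.1 51.9 152 [ 0.406 -0.284]
side grey [728.5 -27.1] [185.2  16.5] -86.0 38.3 193 [ 0.729 -0.024]
side grey [651.  -12.2] [85.2 34. ] -76.8 37.9 138 [ 0.648 -0.014]
side grey [783.6 156.4] [58.9 39.3] 47.3 54.4 160 [0.782 0.157]
side grey [752.6 192.2] [63.1 40.8] 38.0 49.7 153 [0.751 0.193]
side grey [830.9 396.4] [106.8  39.1] 89.9 64.6 384 [0.833 0.406]
side grey [492.6 289.5] [112.3  74.7] -86.8 60.8 752 [0.484 0.291]
side grey [390.5 276.6] [54.7 48.1] -87.3 53.4 350 [0.39  0.277]
```

View pics/a_crop.png

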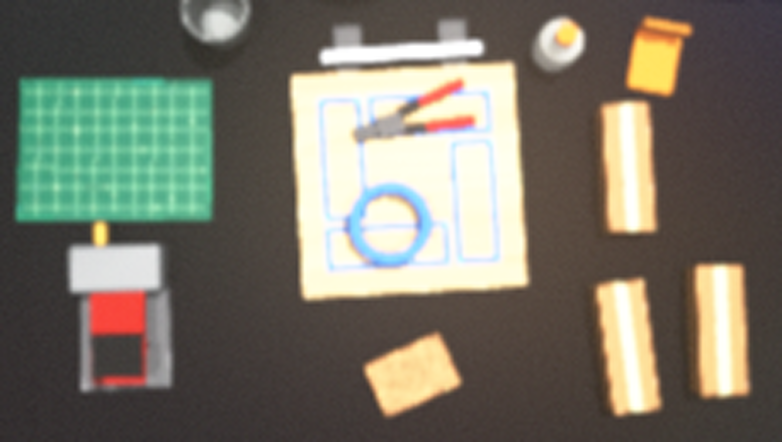

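View pics/a_crops.png

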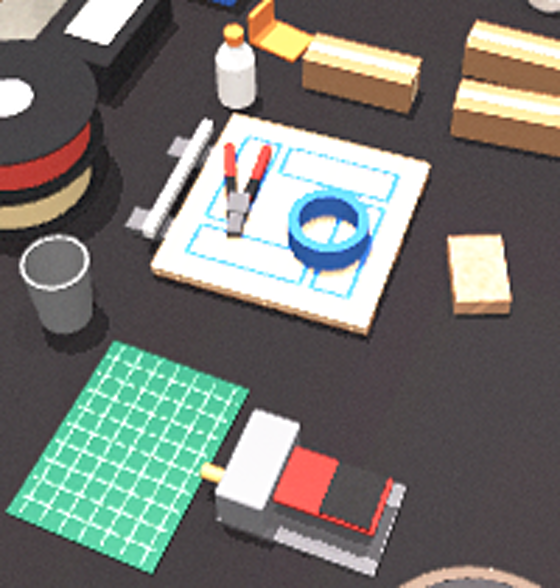

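The crops show the tread at crop (118,355), with the hinge and housing on its +x side. The cutters' tip is at (355,133) and their pivot near (388,124). The tape ring centre is at (390,225), and the outlines are visible. Next I refine the slab, tape and cutters.

```bash
cat > m.py <<'E'
from h import *
def slab(tag):
    for n in("top","side"):
        p,d=load(tag,n); C=cloud(n,d); h=cv2.cvtColor(p,cv2.COLOR_BGR2HSV)
        m=cv2.inRange(h,(95,35,60),(120,255,255))>0
        m&=(C[...,2]<.030)&(C[...,2]>.012)&(abs(C[...,0]-.59)<.12)&(abs(C[...,1]+.04)<.12)
        w=ray(n,np.argwhere(m)[:,::-1],.022)[:,:2]
        c,s,a=cv2.minAreaRect((w*1000).astype(np.float32)); print(n,"outl",np.round(c,1),np.round(s,1),round(a,2),len(w))
        w=(cv2.inRange(h,(0,0,110),(40,150,255))>0)&(C[...,2]>.017)&(C[...,2]<.03)&(abs(C[...,0]-.59)<.15)&(abs(C[...,1]+.04)<.15)
        k,l,st,_=cv2.connectedComponentsWithStats(w.astype(np.uint8)); 
        w=ray(n,np.argwhere(cv2.morphologyEx(w.astype(np.uint8),cv2.MORPH_OPEN,np.ones((3,3))))[:,::-1],.022)[:,:2]
        c,s,a=cv2.minAreaRect((w*1000).astype(np.float32)); print(n,"slab",np.round(c,1),np.round(s,1),round(a,2))
def ring(tag,lo=.048,hi=.068,c0=(.534,-.02)):
    for n in("top","side"):
        p,d=load(tag,n); C=cloud(n,d); h=cv2.cvtColor(p,cv2.COLOR_BGR2HSV)
        m=(cv2.inRange(h,(95,80,50),(120,255,255))>0)&(C[...,2]>lo)&(C[...,2]<hi)&(np.hypot(C[...,0]-c0[0],C[...,1]-c0[1])<.07)
        z=np.median(C[m][:,2]); w=ray(n,np.argwhere(m)[:,::-1],(lo+hi)/2)[:,:2]*1000
        c,r=cv2.minEnclosingCircle(w.astype(np.float32)); 
        A=np.c_[w,np.ones(len(w))]; f=np.linalg.lstsq(A,(w**2).sum(1),rcond=None)[0]; 
        print(n,"ring",np.round(c,1),round(r,1),"fit",(f[:2]/2).round(1),round(float(np.sqrt(f[2]+(f[:2]**2).sum()/4)),1),"z",round(z*1000,1))
E
python3 - <<'E'
from m import *
slab("a"); ring("a")
# cutters: anything 30..45 mm high near
for n in("top","side"):
    p,d=load("a",n); C=cloud(n,d)
    h=cv2.cvtColor(p,cv2.COLOR_BGR2HSV)
    m=(C[...,2]>.029)&(C[...,2]<.046)&(abs(C[...,0]-.65)<.06)&(abs(C[...,1]+.04)<.12)
    k,l,st,_=cv2.connectedComponentsWithStats(m.astype(np.uint8),connectivity=8); i=1+st[1:,4].argmax(); m=l==i
    w=ray(n,np.argwhere(m)[:,::-1],.038)[:,:2]
    red=m&(cv2.inRange(h,(0,130,60),(8,255,255))+cv2.inRange(h,(170,130,60),(180,255,255))>0)
    print(n,m.sum(),red.sum(),"z",np.median(C[m][:,2]))
    tip=w[w[:,1].argmax()]; hr=ray(n,np.argwhere(red)[:,::-1],.038)[:,:2]
    c,lab,cen=cv2.kmeans((hr).astype(np.float32),2,None,(3,50,1e-6),5,cv2.KMEANS_PP_CENTERS)
    print("tip",tip.round(3),"handles",cen.round(3).tolist(),"yaw",np.degrees(np.arctan2(*(tip-cen.mean(0))[::-1])).round(1))
    ax=(tip-cen.mean(0));ax/=np.linalg.norm(ax); pr=(w-tip)@-ax; la=(w-tip)@np.array([-ax[1],ax[0]])
    for s in range(0,140,10):
        q=la[(pr*1000>=s)&(pr*1000<s+10)]; 
        if len(q): print(s,(q.min()*1000).round(1),(q.max()*1000).round(1),end=" | ")
    print()
E
```

```text
top outl [585.6 -41.8] [191.3 191. ] 3.87 160
top slab [585.1 -41.5] [249.5 249.5] 3.71
side outl [589.7 -43. ] [195.8 193.8] 3.87 390
side slab [588.1 -39.2] [251.5 254.2] 4.02
top ring [535. -20.] 44.8 fit [535.  -20.3] 39.1 z 57.7
side ring [539.8 -14.5] 51.5 fit [537.3 -15.6] 40.6 z 58.2
top 237 58 z 0.0359084558165555
tip [0.64  0.022] handles [[0.6489999890327454, -0.0860000029206276], [0.6830000281333923, -0.07599999755620956]] yaw 104.2
0 0.0 16.6 | 10 -1.0 15.6 | 20 -4.8 14.6 | 30 -7.6 17.3 | 40 -7.8 15.4 | 50 -10.6 18.0 | 60 -14.4 20.7 | 70 -16.3 22.5 | 80 -18.2 21.5 | 90 -20.2 24.2 | 100 -22.1 25.1 | 110 -25.9 25.0 | 120 -27.8 27.7 | 130 -26.9 24.9 | 
side 276 93 z 0.03766040467465595
tip [0.636 0.03 ] handles [[0.6499999761581421, -0.0820000022649765], [0.6869999766349792, -0.07400000095367432]] yaw 107.0
0 -4.3 11.2 | 10 -6.1 10.6 | 20 -7.4 9.5 | 30 -8.6 14.6 | 40 -10.5 12.8 | 50 -11.8 21.1 | 60 -16.9 19.4 | 70 -18.2 21.4 | 80 -19.5 23.5 | 90 -21.5 22.3 | 100 -22.9 24.4 | 110 -24.2 25.9 | 120 -25.6 27.4 | 130 -27.7 26.8 |
```

move_arm(rows="0 0 0 0.0625 0 0 0.0876;0 0 0 0.0625 0 0 0.0876;0 0 0 0.0625 0 0 0.0876;0 0 0 0.0625 0 0 0.0876")

```text
t: 0.6
eef_pos: [0.4539, 0.559, 0.2341]
ee_rot: [3.141, 0.0, -0.324]
force: [-0.9, 1.5, 0.4]
width: 0.0877
gripper_force: 0.0
```

```bash
cat > plan.py <<'E'
import numpy as np,sys
from scipy.spatial.transform import Rotation as Ro
from station import arm
def plan(wps,pos=None,yaw=None):
    s=arm.get_state(); p=np.array(s["eef_pos"]) if pos is None else np.array(pos); y=np.degrees(s["ee_rot"][2]) if yaw is None else yaw
    for x,yy,z,w in wps:
        t=(y-w+180)%360-180; R=Ro.from_euler("xyz",[180,0,w],degrees=True).as_matrix(); d=R.T@(np.array([x,yy,z])-p)
        n=int(np.ceil(np.linalg.norm(d)/.06)); print(f"turn {t:.1f} ({abs(t)/10.5:.1f} rows)  shift {d.round(4)} rows {n} each {(d/max(n,1)).round(4)}"); p=np.array([x,yy,z]); y=w
wps=[tuple(map(float,a.split(","))) for a in sys.argv[1:]]
if wps: print({k:np.round(v,3).tolist() for k,v in arm.get_state().items() if k in("q","eef_pos","ee_rot","width")}); plan(wps)
E
python3 plan.py .647,-.017,.14,-72 .647,-.017,.033,-72 .647,-.017,.15,-72 .594,.24,.15,0 .594,.24,.0155,0
```

```text
{'q': [1.158, 0.433, 0.125, -0.0, -1.263, 0.088], 'eef_pos': [0.454, 0.559, 0.234], 'ee_rot': [3.141, 0.0, -0.324], 'width': 0.088}
turn 53.4 (5.1 rows)  shift [ 0.6075 -0.0057  0.0941] rows 11 each [ 0.0552 -0.0005  0.0086]
turn 0.0 (0.0 rows)  shift [ 0.    -0.     0.107] rows 2 each [ 0.     -0.      0.0535]
turn 0.0 (0.0 rows)  shift [ 0.     0.    -0.117] rows 2 each [ 0.      0.     -0.0585]
turn -72.0 (6.9 rows)  shift [-0.053 -0.257 -0.   ] rows 5 each [-0.0106 -0.0514 -0.    ]
turn 0.0 (0.0 rows)  shift [ 0.     -0.      0.1345] rows 3 each [ 0.     -0.      0.0448]
```

move_arm(rows="0 0 10.6 0 0 0 0.06;0 0 10.6 0 0 0 0.06;0 0 10.6 0 0 0 0.06;0 0 10.6 0 0 0 0.06;0 0 10.6 0 0 0 0.06;0 0 0 0.055 0 0 0.06;0 0 0 0.055 0 0 0.06;0 0 0 0.055 0 0 0.06")

```text
t: 1.6
eef_pos: [0.5045, 0.4017, 0.234]
ee_rot: [3.141, -0.001, -1.249]
force: [0.9, -0.4, 0.4]
width: 0.0601
gripper_force: 0.0
```

move_arm(rows="0 0 0 0.055 0 0.01 0.06;0 0 0 0.055 0 0.01 0.06;0 0 0 0.055 0 0.01 0.06;0 0 0 0.055 0 0.01 0.06;0 0 0 0.055 0 0.01 0.06;0 0 0 0.055 0 0.01 0.06;0 0 0 0.055 0 0.01 0.06;0 0 0 0.055 0 0.01 0.06")

```text
t: 2.6
eef_pos: [0.6434, -0.0159, 0.154]
ee_rot: [3.141, 0.0, -1.25]
force: [1.5, 0.7, 0.9]
width: 0.06
gripper_force: 0.0
```

```bash
python3 plan.py .647,-.017,.14,-72 .647,-.017,.033,-72; python3 -c "
from h import *
o=snap('b'); 
p=np.hstack([cv2.resize(o['top'][0][120:260,270:380],None,fx=3.5,fy=3.5,interpolation=2),cv2.resize(o['side'][0][100:240,250:360],None,fx=3.5,fy=3.5,interpolation=2)]); cv2.imwrite('pics/b_c.png',p)"
```

```text
{'q': [0.278, 0.367, -0.168, -0.0, -1.036, 0.043], 'eef_pos': [0.643, -0.016, 0.154], 'ee_rot': [3.141, 0.0, -1.25], 'width': 0.06}
turn 0.4 (0.0 rows)  shift [ 0.0021 -0.0031  0.014 ] rows 1 each [ 0.0021 -0.0031  0.014 ]
turn 0.0 (0.0 rows)  shift [ 0.    -0.     0.107] rows 2 each [ 0.     -0.      0.0535]
```

move_arm(rows="0 0 0 0.002 -0.003 0.014 0.06;0 0 0 0 0 0.04 0.06;0 0 0 0 0 0.04 0.06;0 0 0 0 0 0.018 0.06;0 0 0 0 0 0.009 0.06;0 0 0 0 0 0 0.06")

```text
t: 3.45
eef_pos: [0.647, -0.0147, 0.0338]
ee_rot: [-3.141, -0.0, -1.249]
force: [-0.8, 0.8, -0.2]
width: 0.06
gripper_force: 0.0
```

move_arm(rows="0 0 0 0 0 0 0.0;0 0 0 0 0 0 0.0;0 0 0 0 0 0 0.0;0 0 0 0 0 0 0.0;0 0 0 0 0 0 0.0;0 0 0 0 0 0 0.0", squeeze=30)

```text
t: 4.2
eef_pos: [0.6469, -0.0152, 0.0339]
ee_rot: [-3.141, -0.0, -1.25]
force: [-0.8, -0.1, 5.0]
width: 0.0259
gripper_force: 30.0
```

move_arm(rows="0 0 0 0 0 -0.03 0;0 0 0 0 0 -0.045 0;0 0 0 0 0 -0.045 0;0 0 -10.2 0 0 0 0;0 0 -10.2 0 0 0 0;0 0 -10.2 0 0 0 0;0 0 -10.2 0 0 0 0;0 0 -10.2 0 0 0 0")

```text
t: 5.2
eef_pos: [0.6462, -0.0151, 0.1529]
ee_rot: [3.141, 0.001, -0.354]
force: [-0.6, 0.7, -0.8]
width: 0.0256
gripper_force: 30.0
```

move_arm(rows="0 0 -10.2 0 0 0 0;0 0 -10.2 0 0 0 0;0 0 0 -0.01 -0.05 0 0;0 0 0 -0.01 -0.05 0 0;0 0 0 -0.01 -0.05 0 0;0 0 0 -0.01 -0.05 0 0;0 0 0 -0.01 -0.05 0 0;0 0 0 0 0 0 0")

```text
t: 6.2
eef_pos: [0.5966, 0.2383, 0.1528]
ee_rot: [-3.142, 0.001, 0.0]
force: [0.4, -0.7, -1.3]
width: 0.0261
gripper_force: 3.0
```

```bash
python3 plan.py .594,.24,.10,0 .594,.24,.017,0
```

```text
{'q': [0.683, 0.366, -0.172, -0.0, -1.033, 0.888], 'eef_pos': [0.597, 0.238, 0.153], 'ee_rot': [-3.142, 0.001, 0.0], 'width': 0.026}
turn 0.0 (0.0 rows)  shift [-0.0026 -0.0017  0.0528] rows 1 each [-0.0026 -0.0017  0.0528]
turn 0.0 (0.0 rows)  shift [ 0.    -0.     0.083] rows 2 each [ 0.     -0.      0.0415]
```

The grip slackened in transit, so I let it recover and check that the cutters are still held.

move_arm(rows="0 0 0 0 0 0 0;0 0 0 0 0 0 0;0 0 0 0 0 0 0;0 0 0 0 0 0 0", squeeze=30)

```text
t: 6.7
eef_pos: [0.5978, 0.2343, 0.1536]
ee_rot: [-3.142, -0.0, -0.005]
force: [0.2, -0.2, -1.7]
width: 0.0259
gripper_force: 30.0
```

```bash
python3 -c "
from h import *
o=snap('c'); 
p=np.hstack([cv2.resize(o['top'][0][130:260,195:305],None,fx=3.5,fy=3.5,interpolation=2),cv2.resize(o['side'][0][190:320,200:310],None,fx=3.5,fy=3.5,interpolation=2)]); cv2.imwrite('pics/c_c.png',p)"
```

```text
(no output)
```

View pics/c_c.png

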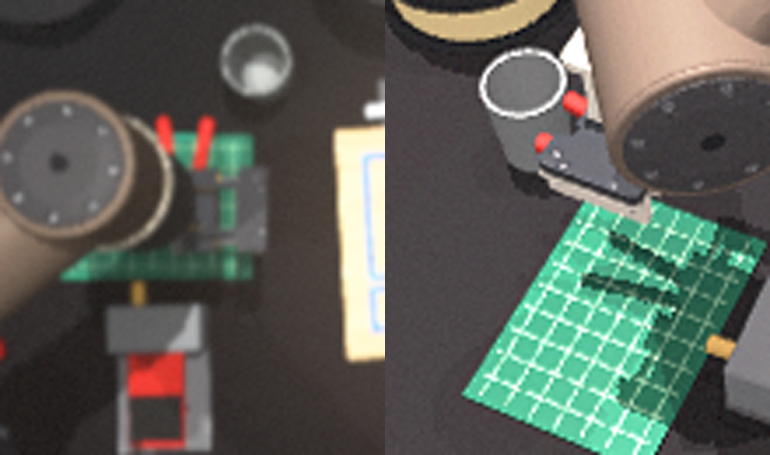

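The cutters are still held, with the red handles pointing +x at crop (163,118) and (205,122) in the top view. I lower them onto the mat.

move_arm(rows="0 0 0 -0.004 -0.006 0.03 0;0 0 0 0 0 0.04 0;0 0 0 0 0 0.03 0;0 0 0 0 0 0.018 0;0 0 0 0 0 0.004 0;0 0 0 0 0 0.004 0;0 0 0 0 0 0.002 0;0 0 0 0 0 0.002 0")

```text
t: 7.8
eef_pos: [0.594, 0.2413, 0.0243]
ee_rot: [-3.141, -0.001, -0.004]
force: [-0.2, -0.3, -0.9]
width: 0.0255
gripper_force: 30.0
```

```bash
python3 plan.py .594,.24,.017,0; python3 -c "
from h import *
o=snap('d'); 
for n in('top','side'):
  p,d=o[n];C=cloud(n,d);h=cv2.cvtColor(p,cv2.COLOR_BGR2HSV)
  m=(cv2.inRange(h,(0,130,60),(8,255,255))>0)&(abs(C[...,0]-.66)<.07)&(abs(C[...,1]-.25)<.1)
  print(n,m.sum(),C[m].min(0).round(3),C[m].max(0).round(3),np.median(C[m],0).round(3))"
```

```text
{'q': [0.69, 0.5, -0.3, 0.0, -0.77, 0.877], 'eef_pos': [0.594, 0.241, 0.024], 'ee_rot': [-3.141, -0.001, -0.004], 'width': 0.026}
turn -0.2 (0.0 rows)  shift [-0.      0.0013  0.0073] rows 1 each [-0.      0.0013  0.0073]
top 77 [ 0.639  0.211 -0.002] [0.693 0.265 0.034] [0.67  0.223 0.024]
side 71 [ 0.63   0.203 -0.001] [0.705 0.314 0.42 ] [0.681 0.246 0.027]
```

move_arm(rows="0 0 0 -0.002 0 0.004 0;0 0 0 0 0 0.002 0;0 0 0 0 0 0.001 0;0 0 0 0 0 0.001 0;0 0 0 0 0 0 0")

```text
t: 8.52
eef_pos: [0.5916, 0.241, 0.016]
ee_rot: [3.142, -0.0, -0.004]
force: [-2.9, -0.5, 4.6]
width: 0.0252
gripper_force: 30.0
```

move_arm(rows="0 0 0 0 0 0 0.05;0 0 0 0 0 0 0.05;0 0 0 0 0 0 0.05;0 0 0 0 0 -0.02 0.05;0 0 0 0 0 -0.04 0.04;0 0 0 0 0 -0.06 0.035;0 0 0 0 0.05 0 0.035;0 0 0 0 0.05 0 0.035")

```text
t: 9.52
eef_pos: [0.5915, 0.1406, 0.1365]
ee_rot: [-3.14, -0.002, -0.002]
force: [0.0, 0.0, -0.3]
width: 0.0351
gripper_force: 0.0
```

```bash
python3 -c "
from m import *
o=snap('e'); ring('e')
p=np.hstack([cv2.resize(o['top'][0][130:260,195:305],None,fx=3.5,fy=3.5,interpolation=2),cv2.resize(o['side'][0][190:320,200:310],None,fx=3.5,fy=3.5,interpolation=2)]); cv2.imwrite('pics/e_c.png',p)
"; python3 plan.py .536,.0215,.13,0
```

```text
top ring [535.4 -19.9] 45.2 fit [535.4 -20.4] 39.3 z 57.9
side ring [538.9 -16.1] 50.2 fit [534.8 -12. ] 40.0 z 55.2
{'q': [0.55, 0.327, -0.275, -0.0, -0.969, 1.014], 'eef_pos': [0.591, 0.137, 0.136], 'ee_rot': [3.141, 0.001, -0.007], 'width': 0.035}
turn -0.4 (0.0 rows)  shift [-0.0545  0.1159  0.0059] rows 3 each [-0.0182  0.0386  0.002 ]
```

View pics/e_c.png

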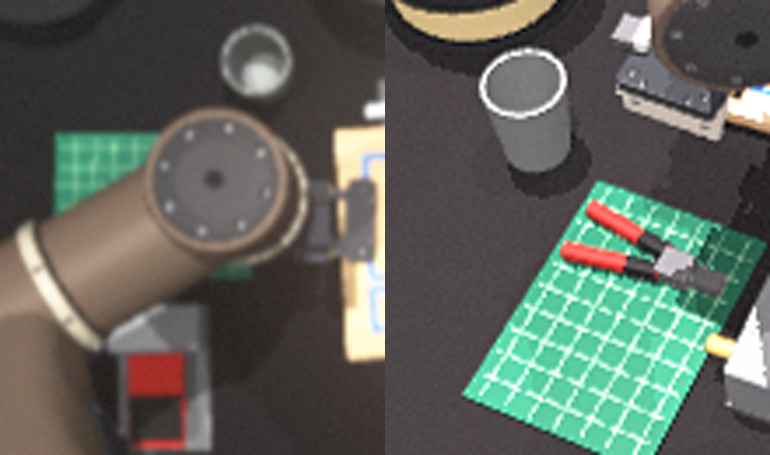

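The cutters lie fully on the mat, with handles at crop (590,210)–(565,250) and jaws at (720,285) in the side view. Next is the tape roll.

move_arm(rows="0 0 0 -0.018 0.0386 0 0.035;0 0 0 -0.018 0.0386 0 0.035;0 0 0 -0.018 0.0386 0.006 0.035;0 0 0 0 0 0 0.035;0 0 0 0 0 0.03 0.035;0 0 0 0 0 0.03 0.035;0 0 0 0 0 0.025 0.035;0 0 0 0 0 0.01 0.035")

```text
t: 10.62
eef_pos: [0.5367, 0.0258, 0.0332]
ee_rot: [3.141, 0.002, -0.003]
force: [-0.0, 0.4, -0.1]
width: 0.0348
gripper_force: 0.0
```

move_arm(rows="0 0 0 0 0 0 0.035;0 0 0 0 0 0 0;0 0 0 0 0 0 0;0 0 0 0 0 0 0;0 0 0 0 0 0 0;0 0 0 0 0 0 0", squeeze=35)

```text
t: 11.38
eef_pos: [0.5373, 0.0255, 0.0354]
ee_rot: [-3.141, -0.001, -0.003]
force: [-1.6, -0.2, 6.7]
width: 0.0142
gripper_force: 33.7
```

```bash
python3 plan.py .536,.0215,.13,0 .62,.390,.13,0
```

```text
{'q': [0.412, 0.352, -0.53, 0.0, -0.687, 1.155], 'eef_pos': [0.537, 0.026, 0.035], 'ee_rot': [-3.141, -0.001, -0.003], 'width': 0.014}
turn -0.2 (0.0 rows)  shift [-0.0013  0.004  -0.0946] rows 2 each [-0.0007  0.002  -0.0473]
turn 0.0 (0.0 rows)  shift [ 0.084  -0.3685 -0.    ] rows 7 each [ 0.012  -0.0526 -0.    ]
```

move_arm(rows="0 0 0 0 0 -0.02 0;0 0 0 0 0 -0.04 0;0 0 0 0 0 -0.04 0;0 0 0 0.012 -0.04 0 0;0 0 0 0.012 -0.04 0 0;0 0 0 0.012 -0.04 0 0;0 0 0 0.012 -0.04 0 0;0 0 0 0.012 -0.04 0 0")

```text
t: 12.38
eef_pos: [0.5975, 0.2265, 0.1343]
ee_rot: [-3.142, 0.0, -0.004]
force: [0.4, -0.9, -0.3]
width: 0.0141
gripper_force: 33.7
```

move_arm(rows="0 0 0 0.012 -0.04 0 0;0 0 0 0.012 -0.04 0 0;0 0 0 0 -0.04 0 0;0 0 0 0 -0.044 0 0;0 0 0 0 0 0.02 0;0 0 0 0 0 0.03 0;0 0 0 0 0 0.03 0;0 0 0 0 0 0.02 0")

```text
t: 13.38
eef_pos: [0.6212, 0.3877, 0.0321]
ee_rot: [3.14, 0.002, -0.004]
force: [1.0, 0.8, -1.4]
width: 0.0141
gripper_force: 33.7
```

```bash
python3 plan.py .62,.390,.0175,0
```

```text
{'q': [0.823, 0.612, -0.062, -0.001, -0.9, 0.744], 'eef_pos': [0.621, 0.388, 0.032], 'ee_rot': [3.14, 0.002, -0.004], 'width': 0.014}
turn -0.3 (0.0 rows)  shift [-0.0012 -0.0023  0.0146] rows 1 each [-0.0012 -0.0023  0.0146]
```

move_arm(rows="0 0 0 0 -0.002 0.006 0;0 0 0 0 0 0.004 0;0 0 0 0 0 0.003 0;0 0 0 0 0 0.002 0;0 0 0 0 0 0 0")

```text
t: 14.0
eef_pos: [0.6222, 0.3913, 0.0199]
ee_rot: [-3.141, -0.0, -0.004]
force: [-0.5, 0.5, -1.1]
width: 0.0138
gripper_force: 33.7
```

move_arm(rows="0 0 0 0 0 0 0.035;0 0 0 0 0 0 0.035;0 0 0 0 0 0 0.035;0 0 0 0 0 -0.02 0.035;0 0 0 0 0 -0.04 0.035;0 0 0 0 0 -0.055 0.07;0 0 0 0 0.06 0 0.07;0 0 0 0 0.06 0 0.07")

```text
t: 15.0
eef_pos: [0.622, 0.2708, 0.1372]
ee_rot: [-3.14, -0.003, -0.002]
force: [1.3, -0.8, 0.1]
width: 0.0596
gripper_force: 0.0
```

move_arm(rows="0 0 0 -0.02 0.06 0 0.07;0 0 0 -0.02 0.06 0 0.07;0 0 0 -0.02 0.06 0 0.07;0 0 0 -0.02 0.06 0 0.07;0 0 0 -0.02 0.06 0 0.07;0 0 0 -0.02 0.06 0 0.07")

```text
t: 15.75
eef_pos: [0.5016, -0.0858, 0.1364]
ee_rot: [-3.141, -0.003, -0.003]
force: [1.0, 0.1, -0.0]
width: 0.07
gripper_force: 0.0
```

```bash
python3 -c "
from m import *
o=snap('f'); ring('f',.030,.05,(.62,.35)); slab('f')
for n in o:
  for r in rects('f',n,((0,25,90),(40,255,255)),(.04,.065),60): print(n,*r[:5])
cv2.imwrite('pics/f_c.png',cv2.resize(o['side'][0][90:330,190:450],None,fx=2.3,fy=2.3,interpolation=2))
"; python3 plan.py .403,-.282,.13,7.5
```

```text
top ring [619.3 349.2] 46.9 fit [619.3 349.8] 39.8 z 39.5
side ring [620.4 354.7] 48.3 fit [617.4 358.1] 40.1 z 38.4
top outl [613.7 -40.4] [137.  192.5] 3.83 139
top slab [621.1 -39. ] [176.8 249.3] 3.84
side outl [589.  -42.6] [195.4 195.2] 3.94 451
side slab [588.  -38.7] [251.7 254.8] 4.02
side [ 425.6 -401.8] [139.2  17.4] 0.5 51.4 117
side [ 423.8 -365.1] [140.9  37. ] 4.5 50.1 253
side [ 408.3 -299. ] [138.8  15.6] 7.6 51.3 134
side [ 403.7 -263.2] [139.6  38.6] 7.5 50.0 281
side [409.8 279.6] [101.2  61.8] 2.3 50.3 464
top [ 599.3 -283.1] [139.7  51.7] 3.2 49.3 406
top [ 419.5 -370.6] [139.9  31.7] 5.8 49.7 242
top [ 422.  -401.2] [134.   19.2] 1.8 49.4 189
top [ 402.4 -282.1] [140.4  51.8] 7.6 49.7 422
top [435.3 284.2] [51.3 47. ] 5.3 49.1 167
{'q': [0.213, 0.174, -0.489, 0.0, -0.907, 1.35], 'eef_pos': [0.5, -0.088, 0.136], 'ee_rot': [-3.141, -0.001, -0.008], 'width': 0.07}
turn -8.0 (0.8 rows)  shift [-0.1211  0.1795  0.0061] rows 4 each [-0.0303  0.0449  0.0015]
```

View pics/f_c.png

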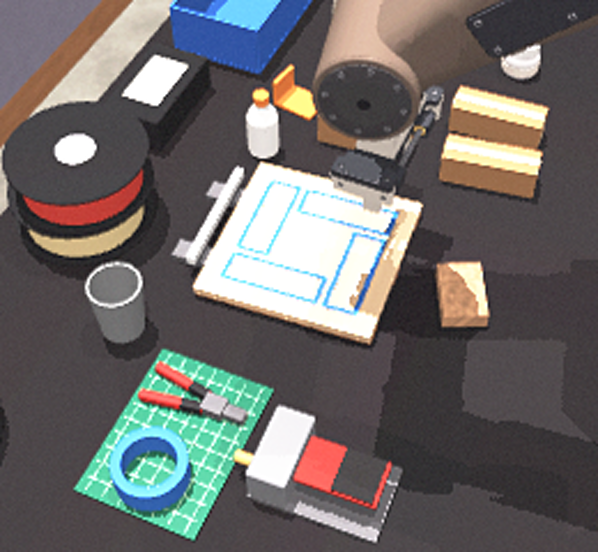

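The tape and cutters are both on the mat, the tape at side crop (150,470) and the cutters at (200,390). The slab is clear and the cartons have not moved. I take carton A first.

move_arm(rows="0 0 -8 0 0 0 0.075;0 0 0 -0.03 0.0447 0 0.075;0 0 0 -0.03 0.0447 0 0.075;0 0 0 -0.03 0.0447 0 0.075;0 0 0 -0.03 0.0447 0.006 0.075;0 0 0 0 0 0 0.075")

```text
t: 16.6
eef_pos: [0.4059, -0.2798, 0.1294]
ee_rot: [3.141, -0.001, 0.132]
force: [0.3, -0.5, 0.7]
width: 0.0751
gripper_force: 0.0
```

```bash
python3 -c "
from m import *
o=snap('g')
for n in o:
  for r in rects('g',n,((0,25,90),(40,255,255)),(.044,.065),60): print(n,*r[:5])
";python3 plan.py .404,-.281,.022,7.6
```

```text
side [ 603.6 -299.7] [139.4  15.7] 2.4 51.4 124
side [ 601.6 -263.4] [141.4  31.5] 4.7 50.6 222
side [ 405.5 -276.6] [139.3  61.4] 7.8 51.0 408
side [409.8 279.5] [101.2  61.6] 2.3 50.3 453
top [ 599.4 -283.4] [139.5  51.1] 3.2 49.1 404
top [ 467.8 -383.6] [49.8 45.1] -85.1 49.4 159
top [410.  277.1] [100.6  59.7] 1.1 49.4 282
{'q': [-0.199, 0.158, -0.527, 0.0, -0.884, 1.905], 'eef_pos': [0.408, -0.278, 0.13], 'ee_rot': [3.141, -0.001, 0.134], 'width': 0.075}
turn 0.1 (0.0 rows)  shift [-0.0039  0.0024  0.1076] rows 2 each [-0.0019  0.0012  0.0538]
```

move_arm(rows="0 0 0 -0.003 0.002 0.03 0.075;0 0 0 0 0 0.04 0.075;0 0 0 0 0 0.025 0.075;0 0 0 0 0 0.012 0.075;0 0 0 0 0 0 0.075")

```text
t: 17.32
eef_pos: [0.405, -0.2794, 0.0216]
ee_rot: [-3.141, 0.001, 0.137]
force: [0.6, 0.0, 0.3]
width: 0.0753
gripper_force: 0.0
```

move_arm(rows="0 0 0 0 0 0 0.03;0 0 0 0 0 0 0.03;0 0 0 0 0 0 0.03;0 0 0 0 0 0 0.03;0 0 0 0 0 0 0.03;0 0 0 0 0 -0.02 0.03;0 0 0 0 0 -0.04 0.03;0 0 0 0 0 -0.04 0.03", squeeze=40)

```text
t: 18.32
eef_pos: [0.4037, -0.2798, 0.1222]
ee_rot: [-3.141, 0.001, 0.136]
force: [0.1, -1.1, -2.2]
width: 0.0494
gripper_force: 40.0
```

```bash
python3 plan.py .565,-.1165,.13,4 .565,-.1165,.05,4;  python3 -c "
from m import *
o=snap('h')
for r in rects('h','side',((0,25,90),(40,255,255)),(.11,.17),60): print(*r[:5])"
```

```text
{'q': [-0.205, 0.166, -0.537, -0.0, -0.869, 1.912], 'eef_pos': [0.404, -0.28, 0.122], 'ee_rot': [-3.141, 0.001, 0.136], 'width': 0.049}
turn 3.8 (0.4 rows)  shift [ 0.1723 -0.1516 -0.0078] rows 4 each [ 0.0431 -0.0379 -0.0019]
turn 0.0 (0.0 rows)  shift [ 0.   -0.    0.08] rows 2 each [ 0.   -0.    0.04]
[ 401.2 -267.6] [144.9  94.7] 15.1 136.4 397
```

move_arm(rows="0 0 3.8 0 0 0 0.03;0 0 0 0.043 -0.038 -0.002 0.03;0 0 0 0.043 -0.038 -0.002 0.03;0 0 0 0.043 -0.038 -0.002 0.03;0 0 0 0.043 -0.038 -0.002 0.03;0 0 0 0 0 0.03 0.03;0 0 0 0 0 0.025 0.03;0 0 0 0 0 0 0.03")

```text
t: 19.42
eef_pos: [0.5632, -0.1163, 0.0718]
ee_rot: [-3.141, 0.006, 0.069]
force: [0.7, -0.7, -0.7]
width: 0.0499
gripper_force: 40.0
```

```bash
python3 plan.py .565,-.1165,.045,4;  python3 -c "
from m import *
o=snap('i')
for n in o:
  for r in rects('i',n,((0,25,90),(40,255,255)),(.085,.12),60): print(n,*r[:5])
cv2.imwrite('pics/i_c.png',cv2.resize(o['side'][0][120:260,260:400],None,fx=4,fy=4,interpolation=2))"
```

```text
{'q': [0.136, 0.356, -0.408, -0.001, -0.813, 1.505], 'eef_pos': [0.563, -0.116, 0.072], 'ee_rot': [-3.141, 0.006, 0.069], 'width': 0.05}
turn -0.0 (0.0 rows)  shift [0.0017 0.0003 0.0268] rows 1 each [0.0017 0.0003 0.0268]
side [ 514.6 -111.4] [65.  49.7] -86.1 100.4 197
side [833.8  36.6] [75.4 25.3] 68.4 95.9 88
top [ 504.8 -120.7] [50.5 21.6] -89.5 100.4 96
```

View pics/i_c.png

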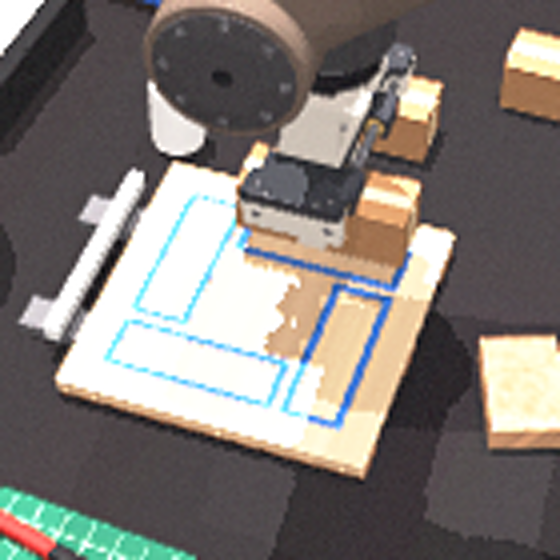

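The held carton lines up over outline 1, its near end at crop (395,280). I set it down.

move_arm(rows="0 0 0 0.003 0 0.015 0.03;0 0 0 0 0 0.008 0.03;0 0 0 0 0 0.003 0.03;0 0 0 0 0 0.002 0.03;0 0 0 0 0 0 0.03")

```text
t: 20.15
eef_pos: [0.5686, -0.1162, 0.0466]
ee_rot: [3.142, -0.0, 0.07]
force: [0.2, -0.1, -1.8]
width: 0.0499
gripper_force: 40.0
```

move_arm(rows="0 0 0 -0.001 0 0.001 0.03;0 0 0 0 0 0.001 0.03;0 0 0 0 0 0.001 0.03;0 0 0 0 0 0 0.03")

```text
t: 20.65
eef_pos: [0.5675, -0.1163, 0.0444]
ee_rot: [3.141, -0.0, 0.07]
force: [-3.5, 1.0, 5.1]
width: 0.0495
gripper_force: 40.0
```

Contact at 5 N. I release, lift, and head for carton B at (.602,-.283).

move_arm(rows="0 0 0 0 0 0 0.065;0 0 0 0 0 0 0.065;0 0 0 0 0 0 0.065;0 0 0 0 0 -0.03 0.065;0 0 0 0 0 -0.05 0.075;0 0 0 0 0 -0.02 0.075")

```text
t: 21.4
eef_pos: [0.5689, -0.1163, 0.1465]
ee_rot: [3.141, -0.004, 0.07]
force: [0.8, 0.4, -1.0]
width: 0.0741
gripper_force: 0.0
```

```bash
python3 plan.py .422,-.385,.145,2.5 .422,-.385,.022,2.5
```

```text
{'q': [0.135, 0.275, -0.323, 0.001, -0.968, 1.505], 'eef_pos': [0.569, -0.116, 0.147], 'ee_rot': [3.141, -0.004, 0.07], 'width': 0.074}
turn 1.5 (0.1 rows)  shift [-0.1585  0.262   0.0015] rows 6 each [-0.0264  0.0437  0.0003]
turn 0.0 (0.0 rows)  shift [-0.    -0.     0.123] rows 3 each [-0.    -0.     0.041]
```

I go to carton C first instead.

move_arm(rows="0 0 1.8 0 0 0 0.075;0 0 0 -0.026 0.0437 0 0.075;0 0 0 -0.026 0.0437 0 0.075;0 0 0 -0.026 0.0437 0 0.075;0 0 0 -0.026 0.0437 0 0.075;0 0 0 -0.026 0.0437 0 0.075;0 0 0 -0.027 0.0437 0 0.075;0 0 0 0 0 0 0.075")

```text
t: 22.4
eef_pos: [0.4182, -0.3862, 0.142]
ee_rot: [-3.14, 0.002, 0.033]
force: [-0.4, 0.7, -0.3]
width: 0.0749
gripper_force: 0.0
```

```bash
python3 -c "
from m import *
o=snap('j')
for n in o:
  for r in rects('j',n,((0,25,90),(40,255,255)),(.044,.085),50): print(n,*r[:5])
cv2.imwrite('pics/j_c.png',np.vstack([cv2.resize(o['side'][0][100:270,250:450],None,fx=2,fy=2,interpolation=2),cv2.resize(o['top'][0][140:270,250:450],None,fx=2,fy=2,interpolation=2)]))
";python3 plan.py .4225,-.385,.022,2.2
```

```text
side [ 425.2 -380. ] [140.   59.3] 2.0 50.8 363
side [ 603.4 -298.7] [139.4  15.9] 2.8 51.8 121
side [ 600.9 -264.1] [142.9  35.4] 7.4 50.6 226
side [ 564.2 -103.3] [145.5  77.5] 4.1 71.5 633
side [836.8  30.7] [89.2 20.2] 78.2 77.7 72
side [409.9 279.5] [100.7  61.7] 2.7 50.3 452
top [ 621.  -282.5] [94.3 52.4] 0.5 49.5 252
top [ 564.1 -116.2] [139.1  51.5] 3.9 71.5 430
top [410. 277.] [100.7  59.7] 1.1 49.9 291
{'q': [-0.398, 0.265, -0.349, -0.0, -0.959, 2.005], 'eef_pos': [0.42, -0.384, 0.142], 'ee_rot': [-3.141, 0.001, 0.036], 'width': 0.075}
turn -0.1 (0.0 rows)  shift [0.0027 0.0007 0.1204] rows 3 each [0.0009 0.0002 0.0401]
```

View pics/j_c.png

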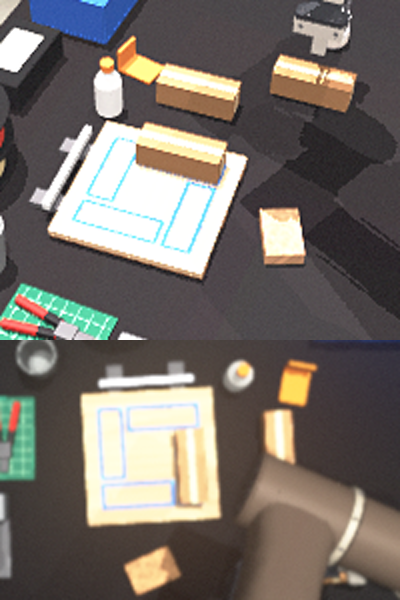

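Carton 1 sits in outline 1: the top camera reads (564.1,−116.2) at 3.9°, against the outline at (564.2,−116.7). Carton C at side crop (312,80) has not moved, so I descend on it.

move_arm(rows="0 0 0 0.003 0.001 0.04 0.075;0 0 0 0 0 0.04 0.075;0 0 0 0 0 0.03 0.075;0 0 0 0 0 0.01 0.075;0 0 0 0 0 0 0.075")

```text
t: 23.12
eef_pos: [0.424, -0.3845, 0.0233]
ee_rot: [-3.141, 0.001, 0.039]
force: [-0.8, 0.4, -0.5]
width: 0.075
gripper_force: 0.0
```

move_arm(rows="0 0 0 0 0 0 0.03;0 0 0 0 0 0 0.03;0 0 0 0 0 0 0.03;0 0 0 0 0 0 0.03;0 0 0 0 0 0 0.03;0 0 0 0 0 -0.03 0.03;0 0 0 0 0 -0.05 0.03;0 0 0 0 0 -0.05 0.03", squeeze=40)

```text
t: 24.12
eef_pos: [0.4231, -0.3849, 0.1545]
ee_rot: [-3.141, 0.001, 0.038]
force: [1.6, -0.5, -1.0]
width: 0.0499
gripper_force: 40.0
```

```bash
python3 plan.py .5135,-.0186,.155,-86.1
```

```text
{'q': [-0.396, 0.257, -0.328, -0.0, -0.987, 2.005], 'eef_pos': [0.423, -0.385, 0.154], 'ee_rot': [-3.141, 0.001, 0.038], 'width': 0.05}
turn 88.3 (8.4 rows)  shift [-0.3593 -0.1151 -0.0005] rows 7 each [-0.0513 -0.0164 -0.0001]
```

move_arm(rows="0 0 10.6 0 0 0 0.03;0 0 10.6 0 0 0 0.03;0 0 10.6 0 0 0 0.03;0 0 10.6 0 0 0 0.03;0 0 10.6 0 0 0 0.03;0 0 10.6 0 0 0 0.03;0 0 10.6 0 0 0 0.03;0 0 10.6 0 0 0 0.03")

```text
t: 25.12
eef_pos: [0.4233, -0.3849, 0.1532]
ee_rot: [3.141, 0.001, -1.448]
force: [-0.3, 0.9, -1.2]
width: 0.0499
gripper_force: 40.0
```

move_arm(rows="0 0 3.5 0 0 0 0.03;0 0 0 -0.051 -0.0164 0 0.03;0 0 0 -0.051 -0.0164 0 0.03;0 0 0 -0.051 -0.0164 0 0.03;0 0 0 -0.051 -0.0164 0 0.03;0 0 0 -0.051 -0.0164 0 0.03;0 0 0 -0.051 -0.0164 0 0.03;0 0 0 -0.051 -0.0164 0 0.03")

```text
t: 26.12
eef_pos: [0.5138, -0.0195, 0.1535]
ee_rot: [3.142, 0.0, -1.503]
force: [0.4, 0.2, -1.5]
width: 0.0502
gripper_force: 40.0
```

```bash
python3 plan.py .5135,-.0186,.045,-86.1
```

```text
{'q': [0.344, 0.166, -0.452, -0.0, -0.953, -0.276], 'eef_pos': [0.514, -0.019, 0.154], 'ee_rot': [3.142, 0.0, -1.503], 'width': 0.05}
turn -0.0 (0.0 rows)  shift [-0.0009  0.0003  0.1085] rows 2 each [-0.0005  0.0001  0.0543]
```

move_arm(rows="0 0 0 -0.001 0 0.03 0.03;0 0 0 0 0 0.024 0.03;0 0 0 0 0 0 0.03;0 0 0 0 0 0 0.03")

```text
t: 26.62
eef_pos: [0.5144, -0.0203, 0.1003]
ee_rot: [-3.141, -0.0, -1.503]
force: [0.5, 0.3, -1.1]
width: 0.0494
gripper_force: 40.0
```

```bash
python3 plan.py .5135,-.0186,.045,-86.1; python3 -c "
from m import *
o=snap('k')
for n in o:
  for r in rects('k',n,((0,25,60),(40,255,255)),(.115,.14),40,(.45,.6,-.13,.1)): print(n,*r[:5],r[5].min(0).round(4),r[5].max(0).round(4))
"
```

```text
{'q': [0.343, 0.229, -0.516, 0.0, -0.825, -0.275], 'eef_pos': [0.514, -0.02, 0.1], 'ee_rot': [-3.141, -0.0, -1.503], 'width': 0.049}
turn -0.0 (0.0 rows)  shift [-0.0017  0.0007  0.0553] rows 1 each [-0.0017  0.0007  0.0553]
side [518.4  17.8] [88.7 66.8] -86.3 127.2 406 [ 0.4828 -0.0269] [0.5534 0.0602]
```

move_arm(rows="0 0 0 -0.0015 0.0005 0.02 0.03;0 0 0 0 0 0.02 0.03;0 0 0 0 0 0.01 0.03;0 0 0 0 0 0.003 0.03;0 0 0 0 0 0.002 0.03;0 0 0 0 0 0 0.03")

```text
t: 27.48
eef_pos: [0.5136, -0.0188, 0.0463]
ee_rot: [-3.141, -0.0, -1.503]
force: [-5.0, 1.1, 10.0]
width: 0.05
gripper_force: 40.0
```

move_arm(rows="0 0 0 0 0 0 0.065;0 0 0 0 0 0 0.065;0 0 0 0 0 0 0.065;0 0 0 0 0 -0.03 0.065;0 0 0 0 0 -0.05 0.065;0 0 0 0 0 -0.03 0.075;0 0 0 0 0 0 0.075")

```text
t: 28.35
eef_pos: [0.5149, -0.0183, 0.1572]
ee_rot: [-3.136, 0.001, -1.503]
force: [0.1, -0.2, -0.6]
width: 0.0739
gripper_force: 0.0
```

```bash
python3 plan.py .602,-.283,.155,3 .602,-.283,.022,3
```

```text
{'q': [0.346, 0.16, -0.449, 0.001, -0.956, -0.278], 'eef_pos': [0.515, -0.018, 0.157], 'ee_rot': [-3.136, 0.001, -1.503], 'width': 0.074}
turn -89.1 (8.5 rows)  shift [0.0731 0.2689 0.0022] rows 5 each [0.0146 0.0538 0.0004]
turn 0.0 (0.0 rows)  shift [ 0.    -0.     0.133] rows 3 each [ 0.     -0.      0.0443]
```

move_arm(rows="0 0 -10.6 0 0 0 0.075;0 0 -10.6 0 0 0 0.075;0 0 -10.6 0 0 0 0.075;0 0 -10.6 0 0 0 0.075;0 0 -10.6 0 0 0 0.075;0 0 -10.6 0 0 0 0.075;0 0 -10.6 0 0 0 0.075;0 0 -10.6 0 0 0 0.075")

```text
t: 29.35
eef_pos: [0.5128, -0.0188, 0.1535]
ee_rot: [3.141, 0.002, -0.017]
force: [0.3, 0.3, -0.2]
width: 0.0756
gripper_force: 0.0
```

move_arm(rows="0 0 -4.3 0 0 0 0.075;0 0 0 0.0146 0.0538 0 0.075;0 0 0 0.0146 0.0538 0 0.075;0 0 0 0.0146 0.0538 0 0.075;0 0 0 0.0146 0.0538 0 0.075;0 0 0 0.0146 0.0538 0 0.075;0 0 0 0 0 0 0.075")

```text
t: 30.22
eef_pos: [0.6, -0.2869, 0.152]
ee_rot: [-3.141, 0.003, 0.048]
force: [-0.6, 1.1, 0.1]
width: 0.0752
gripper_force: 0.0
```

```bash
python3 -c "
from m import *
o=snap('l')
for n in o:
  for r in rects('l',n,((0,25,90),(40,255,255)),(.044,.085),50,(.3,.75,-.45,.15)): print(n,*r[:5])
";python3 plan.py .602,-.283,.022,3
```

```text
side [ 602.7 -278.8] [141.4  59.6] 3.9 51.1 374
side [557.7 -32.7] [219.3 145.3] -85.0 72.4 1260
top [ 548.1 -286.6] [49.3 35.2] -84.7 49.5 119
top [509.3   5. ] [90.2 49.7] -86.1 71.6 313
{'q': [-0.149, 0.399, -0.121, -0.0, -1.053, 1.771], 'eef_pos': [0.599, -0.284, 0.153], 'ee_rot': [-3.141, 0.003, 0.05], 'width': 0.075}
turn -0.1 (0.0 rows)  shift [ 0.0027 -0.0008  0.1307] rows 3 each [ 0.0009 -0.0003  0.0436]
```

move_arm(rows="0 0 0 0.003 -0.001 0.05 0.075;0 0 0 0 0 0.04 0.075;0 0 0 0 0 0.03 0.075;0 0 0 0 0 0.01 0.075;0 0 0 0 0 0 0.075")

```text
t: 30.95
eef_pos: [0.6031, -0.2816, 0.0246]
ee_rot: [-3.142, 0.001, 0.053]
force: [0.2, 0.1, 1.3]
width: 0.0748
gripper_force: 0.0
```

move_arm(rows="0 0 0 0 0 0 0.03;0 0 0 0 0 0 0.03;0 0 0 0 0 0 0.03;0 0 0 0 0 0 0.03;0 0 0 0 0 0 0.03;0 0 0 0 0 -0.03 0.03;0 0 0 0 0 -0.05 0.03;0 0 0 0 0 -0.05 0.03", squeeze=40)

```text
t: 31.95
eef_pos: [0.6025, -0.2822, 0.1551]
ee_rot: [-3.141, 0.002, 0.052]
force: [1.1, -0.5, -1.7]
width: 0.0497
gripper_force: 40.0
```

```bash
python3 plan.py .612,.033,.155,4.8
```

```text
{'q': [-0.146, 0.4, -0.114, -0.0, -1.059, 1.769], 'eef_pos': [0.603, -0.282, 0.155], 'ee_rot': [-3.141, 0.002, 0.052], 'width': 0.05}
turn -1.8 (0.2 rows)  shift [ 3.580e-02 -3.133e-01  1.000e-04] rows 6 each [ 0.006  -0.0522  0.    ]
```

move_arm(rows="0 0 -0.9 0 0 0 0.03;0 0 0 0.0055 -0.0523 0 0.03;0 0 0 0.0055 -0.0523 0 0.03;0 0 0 0.0055 -0.0523 0 0.03;0 0 0 0.0055 -0.0523 0 0.03;0 0 0 0.0055 -0.0523 0 0.03;0 0 0 0.0055 -0.0523 0 0.03;0 0 0 0 0 0 0.03")

```text
t: 32.95
eef_pos: [0.6143, 0.0362, 0.1532]
ee_rot: [-3.141, 0.002, 0.072]
force: [0.3, -1.9, -2.4]
width: 0.05
gripper_force: 40.0
```

```bash
python3 plan.py .612,.033,.10,3.9
```

```text
{'q': [0.375, 0.325, -0.233, -0.001, -1.014, 1.268], 'eef_pos': [0.614, 0.036, 0.153], 'ee_rot': [-3.141, 0.002, 0.072], 'width': 0.05}
turn 0.2 (0.0 rows)  shift [-0.0025  0.003   0.0532] rows 1 each [-0.0025  0.003   0.0532]
```

move_arm(rows="0 0 0 -0.002 0.002 0.03 0.03;0 0 0 0 0 0.023 0.03;0 0 0 0 0 0 0.03;0 0 0 0 0 0 0.03")

```text
t: 33.45
eef_pos: [0.6133, 0.0304, 0.1019]
ee_rot: [3.141, -0.0, 0.068]
force: [-0.1, 0.1, -0.1]
width: 0.0499
gripper_force: 40.0
```

```bash
python3 plan.py .612,.033,.0465,3.9; python3 -c "
from m import *
o=snap('n')
for n in o:
  for r in rects('n',n,((0,25,60),(40,255,255)),(.06,.14),40,(.45,.72,-.16,.12)): print(n,*r[:5],r[5].min(0).round(4),r[5].max(0).round(4))
"
```

```text
{'q': [0.367, 0.373, -0.295, 0.0, -0.903, 1.271], 'eef_pos': [0.613, 0.03, 0.102], 'ee_rot': [3.141, -0.0, 0.068], 'width': 0.05}
turn -0.0 (0.0 rows)  shift [-0.0011 -0.0027  0.0554] rows 1 each [-0.0011 -0.0027  0.0554]
side [ 558.2 -133.3] [122.9  20.5] 0.6 74.0 132 [ 0.4966 -0.1441] [ 0.6196 -0.1225]
side [546.3 -24.5] [178.9 119.8] -84.1 72.8 744 [ 0.4821 -0.1194] [0.614  0.0621]
side [563.3  41.2] [89.7 62.8] -81.6 122.5 416 [ 0.5295 -0.0022] [0.6003 0.0852]
top [ 565.9 -133.5] [137.4  19.1] 2.5 71.5 184 [ 0.4975 -0.1453] [ 0.6343 -0.1226]
top [ 562.4 -102.1] [137.4  22.4] 5.5 71.3 206 [ 0.4936 -0.1196] [ 0.6304 -0.0894]
top [560.   25.3] [49.1 39.1] -85.1 127.1 147 [0.5384 0.0021] [0.5813 0.0485]
top [511. -20.] [140.3  49.8] -86.3 71.6 398 [ 0.4849 -0.0901] [0.5376 0.0501]
```

move_arm(rows="0 0 0 -0.0005 -0.0025 0.02 0.03;0 0 0 0 0 0.02 0.03;0 0 0 0 0 0.01 0.03;0 0 0 0 0 0.002 0.03;0 0 0 0 0 0.002 0.03;0 0 0 0 0 0 0.03")

```text
t: 34.3
eef_pos: [0.6127, 0.0334, 0.0481]
ee_rot: [-3.141, -0.001, 0.068]
force: [0.3, -0.6, -1.8]
width: 0.0497
gripper_force: 40.0
```

move_arm(rows="0 0 0 0 0 0.001 0.03;0 0 0 0 0 0.001 0.03;0 0 0 0 0 0.0005 0.03;0 0 0 0 0 0 0.03")

```text
t: 34.8
eef_pos: [0.6127, 0.0334, 0.0474]
ee_rot: [3.142, -0.002, 0.069]
force: [-6.4, 0.6, 15.5]
width: 0.0498
gripper_force: 40.0
```

move_arm(rows="0 0 0 0 0 0 0.065;0 0 0 0 0 0 0.065;0 0 0 0 0 0 0.065;0 0 0 0 0 -0.03 0.065;0 0 0 0 0 -0.05 0.065;0 0 0 0 0 -0.04 0.05;0 0 0 -0.05 -0.04 0 0.0;0 0 0 -0.05 -0.04 0 0.0")

```text
t: 35.8
eef_pos: [0.5088, 0.105, 0.1651]
ee_rot: [-3.141, -0.001, 0.066]
force: [0.5, 2.5, 0.5]
width: 0.0406
gripper_force: 0.0
```

move_arm(rows="0 0 0 -0.05 -0.04 0 0;0 0 0 -0.04 -0.04 0 0;0 0 0 0 -0.04 0 0;0 0 0 0 0 0 0")

```text
t: 36.3
eef_pos: [0.4127, 0.2197, 0.1655]
ee_rot: [-3.141, -0.001, 0.071]
force: [-0.5, -0.7, -0.1]
width: 0.0025
gripper_force: 0.0
```

```bash
python3 -c "
from m import *
o=snap('o')
for n in o:
  for r in rects('o',n,((0,20,60),(40,255,255)),(.06,.085),40,(.45,.72,-.16,.12)): print(n,*r[:5],r[5].min(0).round(4),r[5].max(0).round(4))
  for r in rects('o',n,((0,0,10),(180,80,110)),(.045,.058),40,(.34,.45,.22,.33)): print(n,'tread',*r[:5])
slab('o')
cv2.imwrite('pics/o_c.png',np.vstack([cv2.resize(o['side'][0][120:330,210:430],None,fx=1.7,fy=1.7,interpolation=2),cv2.resize(o['top'][0][140:260,205:425],None,fx=1.7,fy=1.7,interpolation=2)]))
"; python3 plan.py .391,.277,.10,4
```

```text
side [614.1 -92.1] [43.3 31.2] 4.7 72.5 84 [ 0.5914 -0.1077] [ 0.6367 -0.0759]
side [615.9  17.8] [133.8  16.2] 3.9 73.6 178 [0.5488 0.0064] [0.6827 0.0297]
side [610.2  53. ] [142.2  33.6] 6.1 72.2 358 [0.538  0.0292] [0.6811 0.0728]
side tread [390.  276.2] [54.7 48.9] -87.8 53.1 348
top [609.   32.2] [139.8  49.8] 3.9 71.3 409 [0.54   0.0061] [0.6776 0.0593]
top [ 564.1 -116.7] [139.   50.6] 3.9 71.5 413 [ 0.4936 -0.1453] [ 0.6343 -0.0893]
top [511. -20.] [140.3  49.8] -86.3 71.6 405 [ 0.4849 -0.0901] [0.5376 0.0501]
top outl [661.5 -64.8] [ 44.7 135.4] 4.96 43
top slab [584.8 -41.7] [249.5 249.4] 3.87
side outl [665.6 -82.1] [ 48.7 106.3] 5.1 69
side slab [627.4 -35.9] [173.2 254.6] 4.19
{'q': [0.909, 0.074, -0.532, -0.0, -0.966, 0.731], 'eef_pos': [0.413, 0.217, 0.165], 'ee_rot': [3.141, 0.0, 0.069], 'width': 0.0}
turn -0.0 (0.0 rows)  shift [-0.0174 -0.0609  0.0649] rows 2 each [-0.0087 -0.0305  0.0324]
```

View pics/o_c.png

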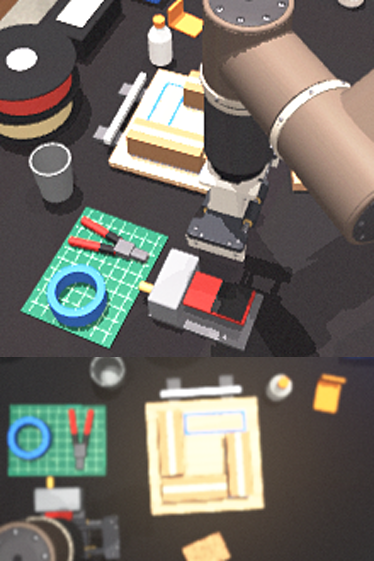

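Three cartons lie in outlines 1, 3 and 4, all within about 2 mm. The tape and cutters are on the mat and the tread is at (.389,.277). Now the pedal.

move_arm(rows="0 0 0 -0.009 -0.0305 0 0;0 0 0 -0.009 -0.0305 0.02 0;0 0 0 0 0 0.045 0;0 0 0 0 0 0.02 0;0 0 0 0 0 0.012 0;0 0 0 0 0 0 0")

```text
t: 37.15
eef_pos: [0.391, 0.2761, 0.0676]
ee_rot: [3.14, 0.001, 0.067]
force: [-0.8, -0.5, 0.8]
width: -0.0001
gripper_force: 0.0
```

move_arm(rows="0 0 0 0 0 0.006 0;0 0 0 0 0 0.005 0;0 0 0 0 0 0.004 0;0 0 0 0 0 0.004 0;0 0 0 0 0 0.003 0;0 0 0 0 0 0 0")

```text
t: 37.9
eef_pos: [0.3913, 0.2774, 0.0471]
ee_rot: [-3.141, -0.001, 0.069]
force: [-2.6, -2.2, 12.1]
width: 0.0004
gripper_force: 6.2
```

move_arm(rows="0 0 0 0 0 0.002 0;0 0 0 0 0 0.002 0;0 0 0 0 0 0.002 0;0 0 0 0 0 0.001 0;0 0 0 0 0 0 0")

```text
t: 38.52
eef_pos: [0.3919, 0.2776, 0.0422]
ee_rot: [-3.14, -0.003, 0.07]
force: [-7.2, -6.2, 35.9]
width: 0.0
gripper_force: 18.2
```

The force jumped to 36 N, so the pedal is on its stop. I hold, check the bar, then release.

move_arm(rows="0 0 0 0 0 -0.0005 0;0 0 0 0 0 0 0;0 0 0 0 0 0 0;0 0 0 0 0 0 0;0 0 0 0 0 0 0;0 0 0 0 0 0 0;0 0 0 0 0 0 0;0 0 0 0 0 0 0")

```text
t: 39.52
eef_pos: [0.3919, 0.2776, 0.0423]
ee_rot: [-3.14, -0.003, 0.069]
force: [-5.2, -5.8, 31.3]
width: 0.0007
gripper_force: 15.5
```

```bash
python3 -c "
from m import *
o=snap('p')
for r in rects('p','top',((0,0,60),(180,60,255)),(.03,.045),60,(.64,.76,-.15,.1)): print('bar',*r[:5])
"
```

```text
bar [690.3 -34.3] [175.6  12.8] -86.1 36.2 139
```

move_arm(rows="0 0 0 0 0 -0.01 0;0 0 0 0 0 -0.015 0;0 0 0 0 0 -0.04 0;0 0 0 0 0 -0.06 0;0 0 0 -0.03 -0.06 0 0;0 0 0 -0.0 -0.06 0 0;0 0 0 0 -0.06 0 0;0 0 0 0 0 0 0")

```text
t: 40.62
eef_pos: [0.3506, 0.4542, 0.1641]
ee_rot: [-3.141, -0.001, 0.071]
force: [-0.8, -1.5, -0.5]
width: 0.0001
gripper_force: 0.0
```

```bash
python3 -c "
from m import *
o=snap('q')
for n in o:
  for r in rects('q',n,((0,20,60),(40,255,255)),(.06,.085),40,(.45,.72,-.16,.12)): print(n,*r[:5])
  for r in rects('q',n,((0,0,10),(180,80,110)),(.03,.058),40,(.34,.43,.22,.33)): print(n,'tread',*r[:5])
  for r in rects('q',n,((0,0,60),(180,60,255)),(.03,.045),60,(.68,.76,-.15,.1)): print(n,'bar',*r[:5])
ring('q',.030,.05,(.62,.35))
cv2.imwrite('pics/q_c.png',np.vstack([cv2.resize(o['side'][0][100:330,190:430],None,fx=1.6,fy=1.6,interpolation=2),cv2.resize(o['top'][0][140:260,205:445],None,fx=1.6,fy=1.6,interpolation=2)]))
"
```

```text
side [561.5 -63. ] [156.  143.3] -85.5 73.0 794
side [612.3  18.6] [141.  20.] 3.0 73.5 204
side [623.2  54.5] [115.7  31.5] 5.1 72.6 273
side bar [728.4 -26.2] [187.3  16.8] -86.0 38.1 199
top [609.   32.1] [139.7  49.7] 3.7 71.5 394
top [ 564.1 -116.6] [139.   50.6] 3.9 71.8 402
top [511. -20.] [140.4  49.8] -86.3 71.4 388
top tread [388.2 277.8] [48.3 40.7] -88.8 52.3 154
top bar [726.9 -33.9] [176.3  13.2] -86.3 35.7 154
top ring [619.6 349.6] 46.5 fit [619.4 349.9] 39.9 z 39.0
side ring [620.7 355.3] 48.5 fit [620.9 354.7] 40.0 z 40.3
```

View pics/q_c.png

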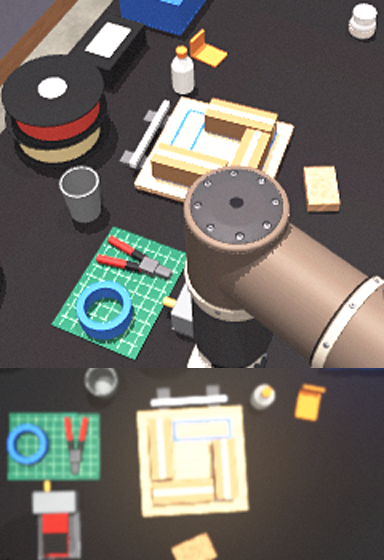

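The bar travelled in by 37 mm and is back at rest, the tread is level at 52 mm, and the cartons, tape and cutters have not moved. I hand in.

```bash
python3 -c "
from station import arm
print(arm.job_done())"
```

```text
the job is handed in; nothing more can be done
None
```

The job is handed in: the tape roll and cutters are on the mat, the three cartons present are flat in outlines 1, 3 and 4 (within about 2 mm), and the pedal was pressed to its stop and came back up; no verdict was shown.

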